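# Put the gears of a stripped gearbox into their dishes

## Robot

A 7-joint arm with a two-finger parallel gripper is mounted at the origin on the work surface. World frame = base frame: x ahead of the robot, y to its left, z up, the work surface at z = 0. Lengths are in m, angles in rad, forces in N, time in s.
With the tool pointing down it reaches from about 0.4 to 0.85 m from the base axis. Payload 4.4 kg.
Tool frame: the origin (TCP) lies on the centre line of the jaws, within the pads' length; the fingertips stand robot.nose_length ahead of it and the grasp point (between the pads) lies 6 mm ahead of it (robot.nose_length is the distance from the TCP to the fingertips, in m); z points along the fingers, y is the line along which they close (so a half turn about z gives the same grasp; the last joint's range is limited). The gripper opens to 94 mm and grips with 3 to 60 N. Pads are 16 mm wide; open, the fingers measure 119 mm over their backs; the gripper's body (75 mm by 177 mm) begins 78 mm behind the grasp point.
Start: joints at [-1.359, 0.628, 0.038, 1.517, -0.027, 0.996, -0.02], TCP at [0.178, 0.625, 0.23] pointing down, gripper open.
Joint ranges: [-3.06, 3.06], [-0.37, 2.12], [-1.25, 1.32], [0.18, 2.47], [-1.1, 4.24], [0.23, 1.98], [-2.94, 2.94]. Speed limits (rad/s): [2.57, 2.57, 3.14, 3.14, 3.14, 3.14, 3.14].

## Interface

Orientations are given as a unit quaternion [w, x, y, z].
In Python, from station import robot gives the robot as it stands.
- The arm moves only by the tool jog_arm, never from a script. Its argument "plan" is text: rows parted by semicolons, each of 7 numbers parted by spaces: the shift along the tool's x, y, z as a fraction of full scale, then the turn, a rotation vector about the tool's x, y, z as a fraction of full scale, then the opening, from 0 (shut) to 1 (fully open). In form: x y z rx ry rz hand; .... A call has exactly 5 rows; each row is the pose to reach, as a shift and turn from the pose commanded when the call began, along the tool's axes at that moment; what a row does not reach only later rows make up. Full scale, the value 1, is 10 cm for a shift and pi/2 rad for a turn. A row lasts 1/10 s, in which the tool goes at most 50 mm and 8.59 degrees, less where a joint would pass 70% of its speed; a pose out of reach is approached as far as the arm can. A call with a number of a shift or a turn outside -1 to 1 is refused whole. A call with a gripper value outside its range is refused whole. The fingers move at their own pace and stop on an object; the grip force is fixed at half the most. Time passes only in rows, so rows that repeat a pose let the fingers close, or fill a call up. It gives the time, the measured TCP pose, the force, the opening and the grip force at its end, in the units of the state.
- robot.read_state(): the state, without advancing time (a new reading comes with each control period).
- robot.get_image(name): name is "side" or "top" or "wrist"; returns the picture (400x640x3 uint8, blue, green, red); there is no depth.
- robot.camera_info(name): a dict with "fov_y" (degrees; the focal length in pixels is half the picture's height over the tangent of half this angle, whatever the lens; pixels are square), "cx", "cy" (the principal point, pixels), "world_from_camera" (4x4, takes a point from camera to world coordinates). Camera axes: x right, y up, looking along -z (the intrinsics and any distortion apply to the point x, -y, -z); pixel columns grow to the right and rows downward; lengths in m; the calibration is good to about 2 mm. A picture is of the moment at which its call begins: read the wrist's pose just before it. camera_info takes no time and is no camera call; for the wrist camera it gives the pose at the moment of the call.
- robot.job_done(): hands the job in; it is judged then, once.
The state is a dict: "clock": time; "q": joint angles; "joint_velocities": joint speeds; "joint_torque": joint torques, N m; "tool_pos": TCP position; "eef_rot": TCP orientation; "wrist_force": force on the tool from outside, world axes, zero at the start; "wrist_torque": the same for the moment, N m; "finger_gap": opening from 0.0 (shut) to 1.0 (fully open); "grasp_force": force on a finger pad.
Only numpy, scipy, OpenCV 4.12 (cv2) and the standard library are available. Lean on these libraries where they do the work, as an engineer would, in place of code of your own. Each camera call takes 0.05 s, during which the arm holds its last target. There are 200 camera calls.

## Task

Put the three toothed gears from the bench one by one into the three round dishes, by size: the largest gear in the largest dish, the middle one in the middle dish and the smallest in the smallest. Set each down gently, without dropping it, so that it lies flat in its dish with the hub upwards, and let go. Leave the smooth pulley and the square flange where they lie.

Things in the scene. Friction and masses are not known exactly. Their poses are not given: they have to be found in the camera images.
- gear_large: The large gear: loose steel gear lying flat on the bench, 80 mm across its 16 coarse teeth, toothed disc 12 mm thick. On its centre stands a plain round hub, 26 mm in diameter, from 12 to 40 mm above the underside, to be gripped from above. About 0.42 kg. Origin: centre of the underside; z up along the hub. Turned any way round.
- gear_medium: The medium gear: loose steel gear lying flat on the bench, 62 mm across its 12 coarse teeth, toothed disc 12 mm thick. On its centre stands a plain round hub, 26 mm in diameter, from 12 to 40 mm above the underside, to be gripped from above. About 0.28 kg. Origin: centre of the underside; z up along the hub. Turned any way round.
- gear_small: The small gear: loose steel gear lying flat on the bench, 44 mm across its 8 coarse teeth, toothed disc 12 mm thick. On its centre stands a plain round hub, 26 mm in diameter, from 12 to 40 mm above the underside, to be gripped from above. About 0.18 kg. Origin: centre of the underside; z up along the hub. Turned any way round.
- dish_large: The large dish: round, open, flat-bottomed aluminium dish with a dark liner, fixed to the bench, 108 mm in diameter inside, 114 mm outside, rim 14 mm above the bench, inner floor 3 mm above the bench. Origin: centre of the underside, on the bench top; z up.
- dish_medium: The medium dish: round, open, flat-bottomed aluminium dish with a dark liner, fixed to the bench, 90 mm in diameter inside, 96 mm outside, rim 14 mm above the bench, inner floor 3 mm above the bench. Origin: centre of the underside, on the bench top; z up.
- dish_small: The small dish: round, open, flat-bottomed aluminium dish with a dark liner, fixed to the bench, 72 mm in diameter inside, 78 mm outside, rim 14 mm above the bench, inner floor 3 mm above the bench. Origin: centre of the underside, on the bench top; z up.
- pulley: Not a gear: loose steel belt pulley lying flat, 70 mm across, smooth toothless rim with five dark holes, disc 12 mm thick. On its centre stands a hub like that of the gears (26 mm in diameter, top at 40 mm). To be left alone. Origin: centre of the underside; z up.
- flange: Not a gear: loose square steel flange lying flat, 66 x 66 mm, 12 mm thick, with four dark bolt holes and a hub like that of the gears (26 mm in diameter, top at 40 mm). To be left alone. Origin: centre of the underside; z up.
Mind the look-alikes: they are no part of the job. What is shaped like the dish_small but white or yellow is not meant. What is shaped like the dish_medium but yellow is not meant.

How it is judged:
At the end, for the whole second after the job is handed in: Each gear lies flat (within 0.1 rad, hub up) and at rest on the floor of the dish of its own size, its centre within 17 mm of the dish's centre and its underside less than 7 mm above the bench; the pulley and the flange are within 2 cm of where they began (horizontal distance between gear_large and dish_large below 0.017 m and z of gear_large in the frame of dish_large between 0 and 0.007 m and angle between each of gear_large, gear_medium, gear_small's own z axis and vertical below 0.1 rad and linear speed of each of gear_large, gear_medium, gear_small below 0.02 m/s and angular speed of each of gear_large, gear_medium, gear_small below 0.2 rad/s and horizontal distance between gear_medium and dish_medium below 0.017 m and z of gear_medium in the frame of dish_medium between 0 and 0.007 m and horizontal distance between gear_small and dish_small below 0.017 m and z of gear_small in the frame of dish_small between 0 and 0.007 m and distance of each of pulley, flange from where it was at the start of the episode below 0.02 m); the robot touches nothing.
It fails at once if the large gear is dropped into its dish (it lands faster than 0.6 m/s, a fall of about 2 cm) (horizontal distance between gear_large and dish_large below 0.03 m and z of gear_large in the frame of dish_large below 0.03 m and linear speed of gear_large above 0.6 m/s).
It fails at once if the medium gear is dropped into its dish (it lands faster than 0.6 m/s, a fall of about 2 cm) (horizontal distance between gear_medium and dish_medium below 0.03 m and z of gear_medium in the frame of dish_medium below 0.03 m and linear speed of gear_medium above 0.6 m/s).
It fails at once if the small gear is dropped into its dish (it lands faster than 0.6 m/s, a fall of about 2 cm) (horizontal distance between gear_small and dish_small below 0.03 m and z of gear_small in the frame of dish_small below 0.03 m and linear speed of gear_small above 0.6 m/s).
It fails at once if the pulley is pushed or carried more than 2 cm from its place (distance of pulley from where it was at the start of the episode above 0.02 m).
It fails at once if the flange is pushed or carried more than 2 cm from its place (distance of flange from where it was at the start of the episode above 0.02 m).
It also fails if it takes over 88 s, if anything falls off the work surface, if the arm or the gripper's body presses on something with over 40 N, if the wrist force passes 120 N, or if a joint passes its speed limit or range.

## Working session

There is one attempt and no reset: what is moved stays moved. The work goes in short steps, Python scripts to look and compute and a tool call to move; the robot and the scene stay as the last step left them, time stands still between calls to the robot, and variables do not carry over. Pictures are saved under pics/ and viewed, at most 14 in all, crops included, and the job is handed in when it is done.

Besides the shell and the picture viewer there is one more tool, called after ">>>" by a JSON object that holds its "fn" and its "kwargs", one argument or row to a line. jog_arm: Moves the arm, as the interface text tells. Shift numbers are shares of 10 cm and turn numbers shares of pi/2 rad, none past 1 either way. Its arguments: {"type":"object","properties":{"plan":{"type":"string"}},"required":["plan"]}

```bash
mkdir -p pics; cat > h.py <<'E'
import numpy as np, cv2
from station import robot
def ray(name,u,v,z,info=None):
    i=info or robot.camera_info(name); f=200/np.tan(np.radians(i["fov_y"])/2)
    T=np.array(i["world_from_camera"]); d=T[:3,:3]@np.array([(u-i["cx"])/f,-(v-i["cy"])/f,-1]); o=T[:3,3]
    return o+d*(z-o[2])/d[2]
E
python3 - <<'E'
from h import *
for n in("top","side"): cv2.imwrite(f"pics/{n}0.png",robot.get_image(n))
print(robot.read_state()); print(robot.nose_length)
for n in("top","side","wrist"): print(n,robot.camera_info(n))
E
```

```text
{'clock': 0.1, 'q': array([-1.35878769,  0.6292323 ,  0.03845397,  1.51826659, -0.02704822,
        0.99631228, -0.01999711]), 'joint_velocities': array([ 0.00025169, -0.00258178, -0.00010818, -0.00233604,  0.00120464,
       -0.000241  ,  0.00189558]), 'joint_torque': array([ 2.86706185e-03, -5.50798774e+01,  1.14699807e+00, -1.87120664e+01,
       -5.22634364e-02,  1.91372313e-02,  3.93810330e-05]), 'tool_pos': array([0.17806943, 0.62454732, 0.22966048]), 'eef_rot': array([-1.27154316e-04,  1.38473255e-01,  9.90365808e-01, -8.41008161e-04]), 'wrist_force': array([-1.17249604,  0.20957764,  0.55830172]), 'wrist_torque': array([-0.01580285,  0.01234283, -0.04583467]), 'grasp_force': 0.0, 'finger_gap': 1.0011536879993623}
0.025
top {'fov_y': 55.765389197495494, 'cx': 325.23897175497575, 'cy': 197.326450905734, 'world_from_camera': array([[ 0.0165135 ,  0.99812304, -0.058972  ,  0.42430815],
       [-0.99982516,  0.01596668, -0.00973169,  0.05299463],
       [-0.00877183,  0.05912239,  0.9982122 ,  0.96733467],
       [ 0.        ,  0.        ,  0.        ,  1.        ]])}
side {'fov_y': 54.97249089389463, 'cx': 327.01427316208725, 'cy': 200.34276355872208, 'world_from_camera': array([[ 0.99630199,  0.06158929, -0.05990907,  0.42913373],
       [-0.08371098,  0.53869073, -0.83833452, -0.83672625],
       [-0.01935997,  0.8402494 ,  0.54185434,  0.62753605],
       [ 0.        ,  0.        ,  0.        ,  1.        ]])}
wrist {'fov_y': 64.58759861045237, 'cx': 316.7166314315244, 'cy': 202.23744898945043, 'world_from_camera': array([[ 2.75371187e-01, -9.32187230e-01, -2.34941861e-01,
         1.10687301e-01],
       [ 9.61337542e-01,  2.66787999e-01,  6.82223855e-02,
         6.43465862e-01],
       [-9.16367552e-04, -2.44644911e-01,  9.69612308e-01,
         3.83176664e-01],
       [ 0.00000000e+00,  0.00000000e+00,  0.00000000e+00,
         1.00000000e+00]])}
```

View pics/top0.png

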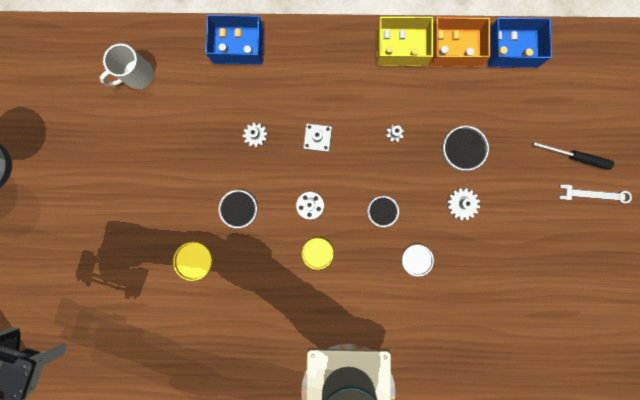

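View pics/side0.png

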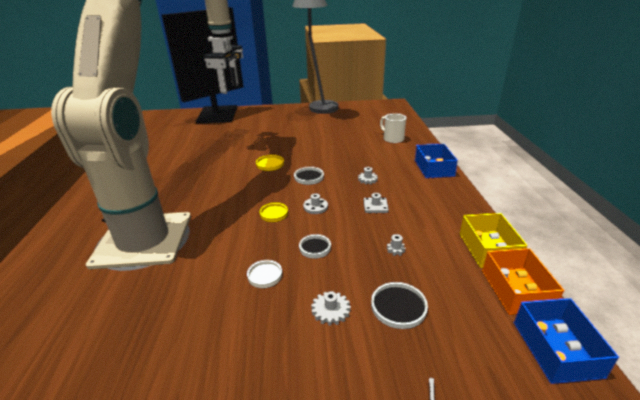

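The top view shows these candidates:
- **Gears:** toothed parts at (255,134) medium, (395,133) small and (464,204) large. The pulley at (310,205) has a smooth rim with holes, and the flange at (318,137) is square.
- **Dishes with a dark liner:** (466,148) large, (238,209) medium and (383,211) small. The yellow ones at (192,261) and (317,253) and the white one at (418,260) are look-alikes.

I'll confirm this in one enlarged crop and measure from there.

```bash
python3 - <<'E'
from h import *
im=cv2.imread("pics/top0.png")
cv2.imwrite("pics/crop.png",cv2.resize(im[110:285,160:500],None,fx=2.3,fy=2.3,interpolation=cv2.INTER_CUBIC))
hsv=cv2.cvtColor(im,cv2.COLOR_BGR2HSV)
m=((hsv[...,1]<60)&(hsv[...,2]>110)).astype(np.uint8)*255
n=dict(gm=(255,134),gs=(395,133),gl=(464,204),dl=(466,148),dm=(238,209),ds=(383,211),pul=(310,205),fl=(318,137))
cs,_=cv2.findContours(m,cv2.RETR_EXTERNAL,cv2.CHAIN_APPROX_NONE)
info=robot.camera_info("top")
for k,p in n.items():
    c=min((c for c in cs if len(c)>25),key=lambda c:np.hypot(*(np.array(cv2.minEnclosingCircle(c)[0])-p)))
    (x,y),r=cv2.minEnclosingCircle(c); M=cv2.moments(c); cx,cy=M["m10"]/M["m00"],M["m01"]/M["m00"]
    z=.014 if k[0]=="d" else .012
    a=ray("top",cx,cy,z,info);b=ray("top",cx+r,cy,z,info)
    print(k,(round(x,1),round(y,1)),(round(cx,1),round(cy,1)),"xy",a[:2].round(4),"diam",round(2*np.linalg.norm(a-b),4))
E
```

```text
gm (254.8, 134.8) (254.8, 134.7) xy [0.6386 0.2453] diam 0.0641
gs (394.6, 133.2) (394.7, 132.8) xy [ 0.6486 -0.1122] diam 0.046
gl (463.0, 203.5) (463.1, 203.6) xy [ 0.4705 -0.2856] diam 0.0823
dl (465.2, 148.1) (465.2, 147.9) xy [ 0.612  -0.2908] diam 0.1173
dm (237.5, 208.5) (237.5, 208.5) xy [0.4488 0.2836] diam 0.0992
ds (382.8, 210.9) (382.8, 210.9) xy [ 0.4488 -0.0831] diam 0.0806
pul (309.6, 205.0) (309.6, 205.0) xy [0.4607 0.1015] diam 0.0719
fl (317.4, 137.0) (317.1, 137.2) xy [0.6344 0.0855] diam 0.0895
```

View pics/crop.png

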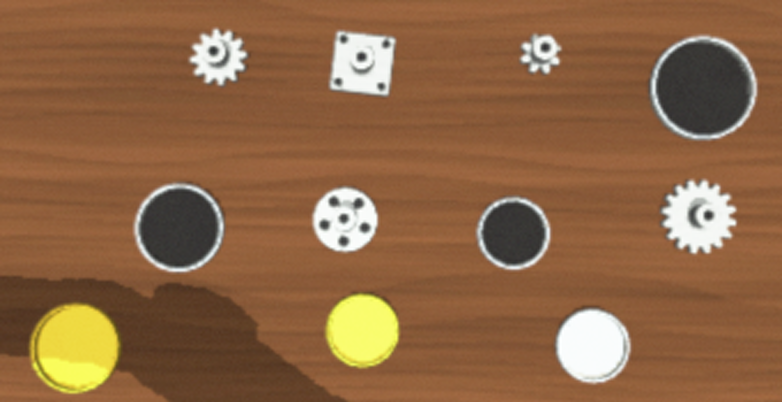

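The crop confirms it: 12, 8 and 16 teeth, and the three dark dishes. The measured diameters also match the descriptions. I'll go to the medium gear first, keeping the orientation fixed.

>>> {"fn": "jog_arm", "kwargs": {
  "plan": "-0.2 -0.09 0 0 0 0 1; -0.4 -0.18 0 0 0 0 1; -0.6 -0.26 0 0 0 0 1; -0.8 -0.35 0 0 0 0 1; -1 -0.44 0 0 0 0 1"
}}

```text
clock: 0.6
tool_pos: [0.2628, 0.5544, 0.23]
eef_rot: [-0.0, 0.138, 0.99, -0.0]
wrist_force: [0.9, 0.5, -0.6]
finger_gap: 1.003
grasp_force: 0.0
```

>>> {"fn": "jog_arm", "kwargs": {
  "plan": "-0.2 -0.09 0 0 0 0 1; -0.4 -0.18 0 0 0 0 1; -0.6 -0.26 0 0 0 0 1; -0.8 -0.35 0 0 0 0 1; -1 -0.44 0 0 0 0 1"
}}

```text
clock: 1.1
tool_pos: [0.3469, 0.4847, 0.23]
eef_rot: [-0.0, 0.138, 0.99, -0.0]
wrist_force: [-0.2, 0.1, 0.7]
finger_gap: 0.998
grasp_force: 0.0
```

>>> {"fn": "jog_arm", "kwargs": {
  "plan": "-0.2 -0.09 0 0 0 0 1; -0.4 -0.18 0 0 0 0 1; -0.6 -0.26 0 0 0 0 1; -0.8 -0.35 0 0 0 0 1; -1 -0.44 0 0 0 0 1"
}}

```text
clock: 1.6
tool_pos: [0.431, 0.415, 0.2301]
eef_rot: [-0.0, 0.138, 0.99, -0.0]
wrist_force: [-0.1, -0.2, -0.6]
finger_gap: 0.998
grasp_force: 0.0
```

>>> {"fn": "jog_arm", "kwargs": {
  "plan": "-0.2 -0.09 0 0 0 0 1; -0.4 -0.18 0 0 0 0 1; -0.6 -0.26 0 0 0 0 1; -0.8 -0.35 0 0 0 0 1; -1 -0.44 0 0 0 0 1"
}}

```text
clock: 2.1
tool_pos: [0.515, 0.3454, 0.23]
eef_rot: [-0.0, 0.138, 0.99, -0.0]
wrist_force: [0.5, 0.3, -0.1]
finger_gap: 1.001
grasp_force: 0.0
```

>>> {"fn": "jog_arm", "kwargs": {
  "plan": "-0.2 -0.09 0.1 0 0 0 1; -0.4 -0.18 0.2 0 0 0 1; -0.6 -0.26 0.3 0 0 0 1; -0.8 -0.35 0.4 0 0 0 1; -1 -0.44 0.5 0 0 0 1"
}}

```text
clock: 2.6
tool_pos: [0.599, 0.2757, 0.1795]
eef_rot: [-0.0, 0.138, 0.99, -0.0]
wrist_force: [0.1, -0.8, 1.1]
finger_gap: 0.997
grasp_force: 0.0
```

```bash
cat >> h.py <<'E'
from scipy.spatial.transform import Rotation as Ro
def go(x,y,z=None):
    s=robot.read_state(); q=s["eef_rot"]; p=s["tool_pos"]
    return (Ro.from_quat([q[1],q[2],q[3],q[0]]).inv().apply(np.array([x,y,p[2] if z is None else z])-p)/.1).round(3)
E
python3 - <<'E'
from h import *
i=robot.camera_info("wrist"); cv2.imwrite("pics/w1.png",robot.get_image("wrist"))
T=np.linalg.inv(np.array(i["world_from_camera"])); f=200/np.tan(np.radians(i["fov_y"])/2)
for P in [(.6386,.2453,.012),(.6386,.2453,.04)]:
    c=T@np.array([*P,1]); print("expected px",i["cx"]+f*c[0]/-c[2],i["cy"]-f*c[1]/-c[2])
print(go(.6386,.2453,.13))
E
```

```text
expected px 300.1346323255858 234.34643312775546
expected px 298.69743173015854 244.04705192922756
[-0.425 -0.141  0.479]
```

View pics/w1.png

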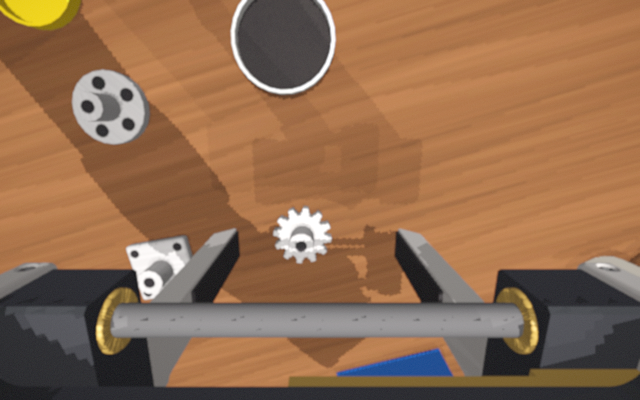

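The wrist view shows the gear disc centre at about (302,234) and the hub top at about (301,245). That is within 2 px of the prediction, so the calibration is good. The medium dish is at about (283,37). I'll descend.

>>> {"fn": "jog_arm", "kwargs": {
  "plan": "-0.1 -0.03 0.1 0 0 0 0.6; -0.2 -0.06 0.2 0 0 0 0.6; -0.3 -0.09 0.4 0 0 0 0.6; -0.42 -0.13 0.55 0 0 0 0.6; -0.42 -0.13 0.7 0 0 0 0.6"
}}

```text
clock: 3.15
tool_pos: [0.6369, 0.2507, 0.1092]
eef_rot: [0.001, 0.139, 0.99, -0.0]
wrist_force: [0.3, -0.6, 0.5]
finger_gap: 0.62
grasp_force: 0.0
```

>>> {"fn": "jog_arm", "kwargs": {
  "plan": "0 0 0.2 0 0 0 0.6; 0 0 0.4 0 0 0 0.6; 0 0 0.55 0 0 0 0.6; 0 0 0.67 0 0 0 0.6; 0 0 0.67 0 0 0 0.6"
}}

```text
clock: 3.65
tool_pos: [0.6342, 0.2522, 0.0415]
eef_rot: [-0.001, 0.138, 0.99, -0.001]
wrist_force: [1.0, -1.0, 0.1]
finger_gap: 0.604
grasp_force: 0.0
```

>>> {"fn": "jog_arm", "kwargs": {
  "plan": "0 0 0 0 0 0 0; 0 0 0 0 0 0 0; 0 0 0 0 0 0 0; 0 0 0 0 0 0 0; 0 0 0 0 0 0 0"
}}

```text
clock: 4.15
tool_pos: [0.6358, 0.2513, 0.0442]
eef_rot: [0.0, 0.139, 0.99, -0.001]
wrist_force: [-1.6, -3.1, 4.8]
finger_gap: 0.268
grasp_force: 30.0
```

Gripped, with a gap of 0.268 × 94 = 25 mm. Next I lift it and carry it to the medium dish; the shift by top-camera difference is x +1.93, y −0.15.

>>> {"fn": "jog_arm", "kwargs": {
  "plan": "0 0 -0.1 0 0 0 0; 0 0 -0.25 0 0 0 0; 0 0 -0.4 0 0 0 0; 0 0 -0.5 0 0 0 0; 0 0 -0.5 0 0 0 0"
}}

```text
clock: 4.65
tool_pos: [0.637, 0.2532, 0.0961]
eef_rot: [0.002, 0.138, 0.99, 0.001]
wrist_force: [0.6, 0.0, -2.6]
finger_gap: 0.268
grasp_force: 30.0
```

>>> {"fn": "jog_arm", "kwargs": {
  "plan": "0.15 -0.01 0 0 0 0 0; 0.35 -0.03 0 0 0 0 0; 0.6 -0.05 0 0 0 0 0; 0.8 -0.06 0 0 0 0 0; 1 -0.08 0 0 0 0 0"
}}

```text
clock: 5.15
tool_pos: [0.536, 0.2725, 0.0933]
eef_rot: [-0.0, 0.138, 0.99, 0.0]
wrist_force: [0.2, -0.4, -2.4]
finger_gap: 0.272
grasp_force: 30.0
```

>>> {"fn": "jog_arm", "kwargs": {
  "plan": "0.25 -0.02 0 0 0 0 0; 0.5 -0.04 0 0 0 0 0; 0.7 -0.05 0 0 0 0 0; 0.85 -0.06 0 0 0 0 0; 0.93 -0.07 0 0 0 0 0"
}}

```text
clock: 5.65
tool_pos: [0.4445, 0.2914, 0.0934]
eef_rot: [-0.0, 0.138, 0.99, -0.0]
wrist_force: [0.1, -0.5, -3.4]
finger_gap: 0.269
grasp_force: 30.0
```

```bash
python3 - <<'E'
from h import *
i=robot.camera_info("wrist"); s=robot.read_state();cv2.imwrite("pics/w2.png",robot.get_image("wrist"))
s2=robot.read_state(); print(s["tool_pos"],s2["tool_pos"],s2["finger_gap"],s2["wrist_force"])
T=np.linalg.inv(np.array(i["world_from_camera"])); f=200/np.tan(np.radians(i["fov_y"])/2)
c=T@np.array([.4488,.2836,.014,1]); print("expected dish px",i["cx"]+f*c[0]/-c[2],i["cy"]-f*c[1]/-c[2])
E
```

```text
[0.44448356 0.2914278  0.09344488] [0.44364586 0.29143318 0.0934082 ] 0.26297055161793575 [-0.97796045  0.04517027 -3.08403637]
expected dish px 309.1263059401833 224.28351762186173
```

View pics/w2.png

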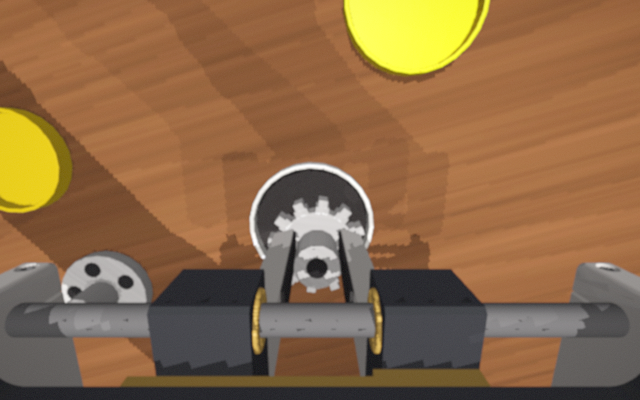

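```bash
python3 - <<'E'
from h import *
im=cv2.imread("pics/w2.png");
print("hub",ray("wrist",317,267,.092)," dish by rim: L",ray("wrist",250,222,.014),"R",ray("wrist",373,222,.014),"top",ray("wrist",311,162.5,.014))
E
```

```text
hub [0.44799734 0.28981034 0.092     ]  dish by rim: L [0.4335993  0.24026104 0.014     ] R [0.45956274 0.3314977  0.014     ] top [0.40241901 0.29825352 0.014     ]
```

The dish measures at about (0.4487, 0.2845), and the gear hub is about 5 mm to its +y side. I correct for that while lowering by 4.7 cm, then release.

>>> {"fn": "jog_arm", "kwargs": {
  "plan": "-0.02 -0.04 0.1 0 0 0 0; -0.02 -0.04 0.22 0 0 0 0; -0.02 -0.04 0.34 0 0 0 0; -0.02 -0.04 0.42 0 0 0 0; -0.02 -0.04 0.46 0 0 0 0"
}}

```text
clock: 6.2
tool_pos: [0.4463, 0.2858, 0.0468]
eef_rot: [-0.001, 0.139, 0.99, -0.001]
wrist_force: [-6.4, -4.3, 38.6]
finger_gap: 0.27
grasp_force: 30.0
```

>>> {"fn": "jog_arm", "kwargs": {
  "plan": "0 0 0.01 0 0 0 0; 0 0 0.01 0 0 0 0; 0 0 0.01 0 0 0 0.5; 0 0 0.01 0 0 0 0.5; 0 0 0.01 0 0 0 0.5"
}}

```text
clock: 6.7
tool_pos: [0.447, 0.2868, 0.0464]
eef_rot: [0.0, 0.138, 0.99, 0.0]
wrist_force: [0.4, -0.2, -0.5]
finger_gap: 0.481
grasp_force: 0.0
```

>>> {"fn": "jog_arm", "kwargs": {
  "plan": "0 0 -0.1 0 0 0 0.6; 0 0 -0.3 0 0 0 0.6; 0 0 -0.6 0 0 0 0.6; 0 0 -0.8 0 0 0 0.6; 0 0 -1 0 0 0 0.6"
}}

```text
clock: 7.2
tool_pos: [0.4469, 0.2867, 0.1482]
eef_rot: [0.0, 0.138, 0.99, 0.0]
wrist_force: [-0.0, 0.2, -0.4]
finger_gap: 0.602
grasp_force: 0.0
```

```bash
python3 - <<'E'
from h import *
print(go(.6486,-.1122,.14), robot.read_state()["tool_pos"])
E
```

```text
[-3.034 -3.283  0.081] [0.44688057 0.28667439 0.14820994]
```

>>> {"fn": "jog_arm", "kwargs": {
  "plan": "-0.15 -0.15 0 0 0 0 0.6; -0.35 -0.4 0 0 0 0 0.6; -0.55 -0.6 0 0 0 0 0.6; -0.75 -0.8 0 0 0 0 0.6; -0.92 -1 0 0 0 0 0.6"
}}

```text
clock: 7.7
tool_pos: [0.5087, 0.164, 0.1472]
eef_rot: [0.001, 0.139, 0.99, 0.0]
wrist_force: [-0.2, 0.0, -0.7]
finger_gap: 0.6
grasp_force: 0.0
```

>>> {"fn": "jog_arm", "kwargs": {
  "plan": "-0.18 -0.2 0 0 0 0 0.6; -0.37 -0.4 0 0 0 0 0.6; -0.55 -0.6 0 0 0 0 0.6; -0.74 -0.8 0 0 0 0 0.6; -0.92 -1 0 0 0 0 0.6"
}}

```text
clock: 8.2
tool_pos: [0.5694, 0.0426, 0.1472]
eef_rot: [0.0, 0.138, 0.99, 0.0]
wrist_force: [0.0, 0.3, -0.2]
finger_gap: 0.602
grasp_force: 0.0
```

>>> {"fn": "jog_arm", "kwargs": {
  "plan": "-0.18 -0.2 0 0 0 0 0.6; -0.37 -0.4 0 0 0 0 0.6; -0.55 -0.6 0 0 0 0 0.6; -0.8 -0.85 0 0 0 0 0.6; -0.8 -0.85 0 0 0 0 0.6"
}}

```text
clock: 8.7
tool_pos: [0.6242, -0.0666, 0.1472]
eef_rot: [0.002, 0.142, 0.99, -0.002]
wrist_force: [-0.4, -0.6, -1.2]
finger_gap: 0.6
grasp_force: 0.0
```

```bash
python3 - <<'E'
from h import *
i=robot.camera_info("wrist"); cv2.imwrite("pics/w3.png",robot.get_image("wrist"))
t=robot.get_image("top"); cv2.imwrite("pics/t3.png",cv2.resize(t[170:250,190:290],None,fx=5,fy=5,interpolation=cv2.INTER_CUBIC))
T=np.linalg.inv(np.array(i["world_from_camera"])); f=200/np.tan(np.radians(i["fov_y"])/2)
for z in(.012,.04):
  c=T@np.array([.6486,-.1122,z,1]); print("expected px",i["cx"]+f*c[0]/-c[2],i["cy"]-f*c[1]/-c[2])
for _ in range(3): print(go(.6486,-.1122,.042),robot.read_state()["tool_pos"])
E
```

```text
expected px 279.45432398434014 235.12763513573037
expected px 275.75047768063433 246.219833727109
[-0.395 -0.422  1.048] [ 0.62231465 -0.06075674  0.14676046]
[-0.395 -0.422  1.048] [ 0.62231465 -0.06075674  0.14676046]
[-0.395 -0.422  1.048] [ 0.62231465 -0.06075674  0.14676046]
```

View pics/w3.png

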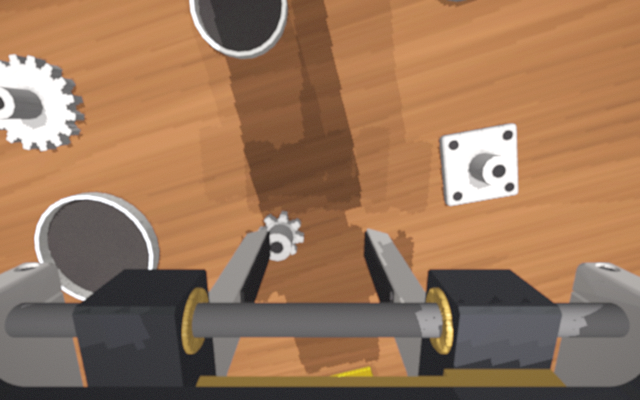

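View pics/t3.png

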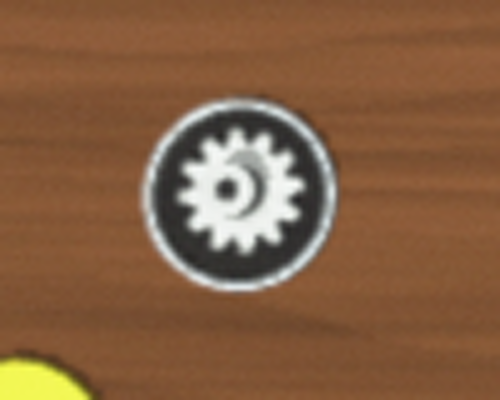

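The medium gear lies centred in its dish, about 2 mm off. For the small gear, the hub top is at (277,246), as predicted. I align and descend part way, then check.

>>> {"fn": "jog_arm", "kwargs": {
  "plan": "-0.15 -0.15 0.05 0 0 0 0.6; -0.3 -0.3 0.15 0 0 0 0.6; -0.4 -0.41 0.3 0 0 0 0.6; -0.4 -0.41 0.45 0 0 0 0.6; -0.4 -0.41 0.45 0 0 0 0.6"
}}

```text
clock: 9.3
tool_pos: [0.647, -0.1087, 0.0984]
eef_rot: [-0.003, 0.138, 0.99, 0.001]
wrist_force: [-0.3, 0.7, -0.5]
finger_gap: 0.6
grasp_force: 0.0
```

>>> {"fn": "jog_arm", "kwargs": {
  "plan": "0 0 0 0 0 0 0.6; 0 0 0 0 0 0 0.6; 0 0 0 0 0 0 0.6; 0 0 0 0 0 0 0.6; 0 0 0 0 0 0 0.6"
}}

```text
clock: 9.8
tool_pos: [0.6498, -0.1102, 0.1019]
eef_rot: [0.0, 0.138, 0.99, 0.0]
wrist_force: [0.5, 0.8, 0.7]
finger_gap: 0.602
grasp_force: 0.0
```

```bash
python3 - <<'E'
from h import *
print(go(.6486,-.1122,.042),robot.read_state()["tool_pos"])
E
```

```text
[ 0.006 -0.022  0.599] [ 0.64977635 -0.11024128  0.10188582]
```

>>> {"fn": "jog_arm", "kwargs": {
  "plan": "0 -0.01 0.15 0 0 0 0.6; 0 -0.02 0.3 0 0 0 0.6; 0 -0.02 0.45 0 0 0 0.6; 0 -0.02 0.55 0 0 0 0.6; 0 -0.02 0.58 0 0 0 0.6"
}}

```text
clock: 10.3
tool_pos: [0.6477, -0.1121, 0.0411]
eef_rot: [-0.002, 0.138, 0.99, 0.0]
wrist_force: [0.7, -0.3, 0.4]
finger_gap: 0.603
grasp_force: 0.0
```

>>> {"fn": "jog_arm", "kwargs": {
  "plan": "0 0 0 0 0 0 0.6; 0 0 0 0 0 0 0; 0 0 0 0 0 0 0; 0 0 0 0 0 0 0; 0 0 0 0 0 0 0"
}}

```text
clock: 10.8
tool_pos: [0.6493, -0.1124, 0.0439]
eef_rot: [0.0, 0.138, 0.99, -0.0]
wrist_force: [-0.0, 0.2, -1.1]
finger_gap: 0.291
grasp_force: 0.0
```

>>> {"fn": "jog_arm", "kwargs": {
  "plan": "0 0 -0.05 0 0 0 0; 0 0 -0.2 0 0 0 0; 0 0 -0.35 0 0 0 0; 0 0 -0.5 0 0 0 0; 0 0 -0.5 0 0 0 0"
}}

```text
clock: 11.3
tool_pos: [0.6512, -0.1127, 0.0969]
eef_rot: [0.003, 0.139, 0.99, -0.0]
wrist_force: [0.3, 0.1, -1.9]
finger_gap: 0.266
grasp_force: 30.0
```

>>> {"fn": "jog_arm", "kwargs": {
  "plan": "0.15 -0.02 0 0 0 0 0; 0.35 -0.05 0 0 0 0 0; 0.6 -0.08 0 0 0 0 0; 0.8 -0.11 0 0 0 0 0; 1 -0.13 0 0 0 0 0"
}}

```text
clock: 11.8
tool_pos: [0.5483, -0.0974, 0.0936]
eef_rot: [0.0, 0.139, 0.99, -0.0]
wrist_force: [-0.7, 0.2, -2.0]
finger_gap: 0.268
grasp_force: 30.0
```

>>> {"fn": "jog_arm", "kwargs": {
  "plan": "0.2 -0.03 0 0 0 0 0; 0.45 -0.06 0 0 0 0 0; 0.7 -0.1 0 0 0 0 0; 0.9 -0.12 0 0 0 0 0; 1 -0.13 0 0 0 0 0"
}}

```text
clock: 12.3
tool_pos: [0.4476, -0.0822, 0.0937]
eef_rot: [-0.001, 0.139, 0.99, -0.0]
wrist_force: [0.4, -0.1, -2.8]
finger_gap: 0.269
grasp_force: 30.0
```

```bash
python3 - <<'E'
from h import *
robot.get_image("wrist"); robot.get_image("wrist");i=robot.camera_info("wrist"); cv2.imwrite("pics/w4.png",robot.get_image("wrist"))
s=robot.read_state(); print(s["tool_pos"],s["finger_gap"],s["wrist_force"],go(.4488,-.0831))
E
```

```text
[ 0.45035789 -0.08252811  0.09371132] 0.2720501433823874 [ 1.12600706  0.02333348 -1.73385233] [ 0.013 -0.01  -0.   ]
```

View pics/w4.png

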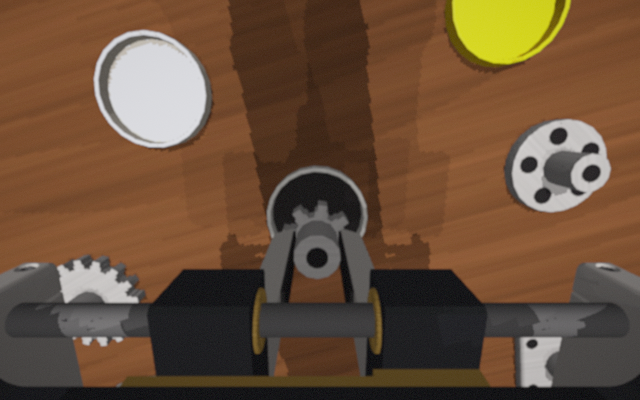

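The gear hub and the dish are both at column 317, so they're aligned. I lower it gently and watch the force.

>>> {"fn": "jog_arm", "kwargs": {
  "plan": "0.01 -0.01 0.1 0 0 0 0; 0.01 -0.01 0.22 0 0 0 0; 0.01 -0.01 0.34 0 0 0 0; 0.01 -0.01 0.4 0 0 0 0; 0.01 -0.01 0.43 0 0 0 0"
}}

```text
clock: 12.95
tool_pos: [0.4487, -0.0832, 0.0494]
eef_rot: [-0.0, 0.138, 0.99, 0.0]
wrist_force: [-0.2, 0.7, -2.8]
finger_gap: 0.27
grasp_force: 30.0
```

>>> {"fn": "jog_arm", "kwargs": {
  "plan": "0 0 0.01 0 0 0 0; 0 0 0.01 0 0 0 0; 0 0 0.02 0 0 0 0; 0 0 0.02 0 0 0 0; 0 0 0.02 0 0 0 0"
}}

```text
clock: 13.45
tool_pos: [0.4485, -0.0832, 0.0487]
eef_rot: [0.0, 0.138, 0.99, 0.0]
wrist_force: [-0.7, 0.6, -1.8]
finger_gap: 0.267
grasp_force: 30.0
```

>>> {"fn": "jog_arm", "kwargs": {
  "plan": "0 0 0.01 0 0 0 0; 0 0 0.01 0 0 0 0; 0 0 0.02 0 0 0 0; 0 0 0.02 0 0 0 0; 0 0 0.02 0 0 0 0"
}}

```text
clock: 13.95
tool_pos: [0.4484, -0.0832, 0.0471]
eef_rot: [0.0, 0.138, 0.99, -0.0]
wrist_force: [-0.9, 0.8, 6.4]
finger_gap: 0.273
grasp_force: 30.0
```

Contact is light, at about 8 N. I release, rise and move on to the large gear.

>>> {"fn": "jog_arm", "kwargs": {
  "plan": "0 0 0 0 0 0 0.6; 0 0 0 0 0 0 0.6; 0 0 0 0 0 0 0.6; 0 0 0 0 0 0 0.6; 0 0 0 0 0 0 0.6"
}}

```text
clock: 14.45
tool_pos: [0.4483, -0.0831, 0.0464]
eef_rot: [-0.0, 0.138, 0.99, 0.0]
wrist_force: [-0.8, 0.2, 0.1]
finger_gap: 0.598
grasp_force: 0.0
```

>>> {"fn": "jog_arm", "kwargs": {
  "plan": "0 0 -0.1 0 0 0 0.6; 0 0 -0.3 0 0 0 0.6; 0 0 -0.6 0 0 0 0.6; 0 0 -0.8 0 0 0 0.6; 0 0 -0.9 0 0 0 0.6"
}}

```text
clock: 14.95
tool_pos: [0.4492, -0.0833, 0.1386]
eef_rot: [0.002, 0.139, 0.99, 0.0]
wrist_force: [0.3, -0.3, -0.2]
finger_gap: 0.596
grasp_force: 0.0
```

>>> {"fn": "jog_arm", "kwargs": {
  "plan": "-0.05 -0.15 0 0 0 0 0.6; -0.15 -0.35 0 0 0 0 0.6; -0.25 -0.6 0 0 0 0 0.6; -0.3 -0.8 0 0 0 0 0.6; -0.38 -0.94 0 0 0 0 0.6"
}}

```text
clock: 15.45
tool_pos: [0.4582, -0.1854, 0.1363]
eef_rot: [-0.001, 0.139, 0.99, -0.0]
wrist_force: [-0.3, -0.2, -0.3]
finger_gap: 0.601
grasp_force: 0.0
```

>>> {"fn": "jog_arm", "kwargs": {
  "plan": "-0.1 -0.2 0 0 0 0 0.6; -0.2 -0.5 0 0 0 0 0.6; -0.3 -0.75 0 0 0 0 0.6; -0.38 -0.94 0 0 0 0 0.6; -0.38 -0.94 0 0 0 0 0.6"
}}

```text
clock: 15.95
tool_pos: [0.4698, -0.288, 0.1363]
eef_rot: [0.0, 0.14, 0.99, -0.001]
wrist_force: [-0.9, 0.5, -0.5]
finger_gap: 0.603
grasp_force: 0.0
```

```bash
python3 - <<'E'
from h import *
for _ in range(4): robot.get_image("wrist")
i=robot.camera_info("wrist"); cv2.imwrite("pics/w5.png",robot.get_image("wrist"))
T=np.linalg.inv(np.array(i["world_from_camera"])); f=200/np.tan(np.radians(i["fov_y"])/2)
for P in((.4705,-.2856,.012),(.4705,-.2856,.04),(.612,-.2908,.014)):
  c=T@np.array([*P,1]); print("expected px",i["cx"]+f*c[0]/-c[2],i["cy"]-f*c[1]/-c[2])
print(go(.4705,-.2856,.042),robot.read_state()["tool_pos"])
E
```

```text
expected px 314.3305150544525 203.73616067993362
expected px 314.1490359268836 212.20428018398377
expected px 348.06908096044117 336.605691600398
[-0.014 -0.025  0.943] [ 0.46993816 -0.28290016  0.13634468]
```

View pics/w5.png

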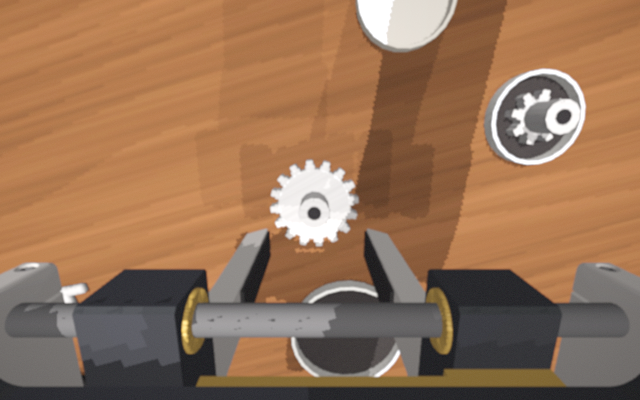

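The small gear is in its dish. The large gear's hub is at (314,212), exactly as predicted. I descend and grip.

>>> {"fn": "jog_arm", "kwargs": {
  "plan": "-0.01 -0.02 0.2 0 0 0 0.6; -0.01 -0.02 0.45 0 0 0 0.6; -0.01 -0.02 0.7 0 0 0 0.6; -0.01 -0.02 0.88 0 0 0 0.6; -0.01 -0.02 0.93 0 0 0 0.6"
}}

```text
clock: 16.7
tool_pos: [0.4694, -0.285, 0.0418]
eef_rot: [-0.002, 0.138, 0.99, 0.001]
wrist_force: [0.5, 0.6, 0.3]
finger_gap: 0.603
grasp_force: 0.0
```

>>> {"fn": "jog_arm", "kwargs": {
  "plan": "0 0 0 0 0 0 0.6; 0 0 0 0 0 0 0; 0 0 0 0 0 0 0; 0 0 0 0 0 0 0; 0 0 0 0 0 0 0"
}}

```text
clock: 17.2
tool_pos: [0.4706, -0.287, 0.0441]
eef_rot: [0.0, 0.139, 0.99, -0.0]
wrist_force: [0.8, 3.0, 3.0]
finger_gap: 0.296
grasp_force: 1.8
```

>>> {"fn": "jog_arm", "kwargs": {
  "plan": "0 0 0 0 0 0 0; 0 0 0 0 0 0 0; 0 0 -0.15 0 0 0 0; 0 0 -0.3 0 0 0 0; 0 0 -0.5 0 0 0 0"
}}

```text
clock: 17.7
tool_pos: [0.4688, -0.2865, 0.0926]
eef_rot: [-0.002, 0.139, 0.99, 0.0]
wrist_force: [0.8, -0.3, -4.7]
finger_gap: 0.27
grasp_force: 30.0
```

```bash
python3 - <<'E'
from h import *
for _ in range(4): robot.get_image("wrist")
print(go(.612,-.2908),robot.read_state()["tool_pos"],robot.read_state()["wrist_force"])
E
```

```text
[-1.378e+00  3.540e-01 -1.000e-03] [ 0.46980201 -0.28698809  0.09287856] [ 0.10375429 -0.074794   -5.6339606 ]
```

>>> {"fn": "jog_arm", "kwargs": {
  "plan": "-0.1 0.02 0 0 0 0 0; -0.25 0.06 0 0 0 0 0; -0.4 0.1 0 0 0 0 0; -0.55 0.14 0 0 0 0 0; -0.7 0.18 0 0 0 0 0"
}}

```text
clock: 18.4
tool_pos: [0.5433, -0.2884, 0.0919]
eef_rot: [-0.001, 0.138, 0.99, 0.0]
wrist_force: [0.5, -1.3, -4.1]
finger_gap: 0.268
grasp_force: 30.0
```

>>> {"fn": "jog_arm", "kwargs": {
  "plan": "-0.2 0.05 0 0 0 0 0; -0.4 0.1 0 0 0 0 0; -0.6 0.15 0 0 0 0 0; -0.68 0.17 0 0 0 0 0; -0.68 0.17 0 0 0 0 0"
}}

```text
clock: 18.9
tool_pos: [0.6134, -0.2902, 0.092]
eef_rot: [-0.0, 0.138, 0.99, 0.0]
wrist_force: [0.0, -0.6, -4.1]
finger_gap: 0.268
grasp_force: 30.0
```

```bash
python3 - <<'E'
from h import *
for _ in range(4): robot.get_image("wrist")
cv2.imwrite("pics/w6.png",robot.get_image("wrist"))
print(go(.612,-.2908),robot.read_state()["tool_pos"])
i=robot.camera_info("wrist");T=np.linalg.inv(np.array(i["world_from_camera"])); f=200/np.tan(np.radians(i["fov_y"])/2)
for P in((.612,-.2908,.014),):
  c=T@np.array([*P,1]); print("expected px",i["cx"]+f*c[0]/-c[2],i["cy"]-f*c[1]/-c[2])
E
```

```text
[-0.005  0.009 -0.   ] [ 0.61127751 -0.29151072  0.09323858]
expected px 318.52429168720806 217.26327109828682
```

View pics/w6.png

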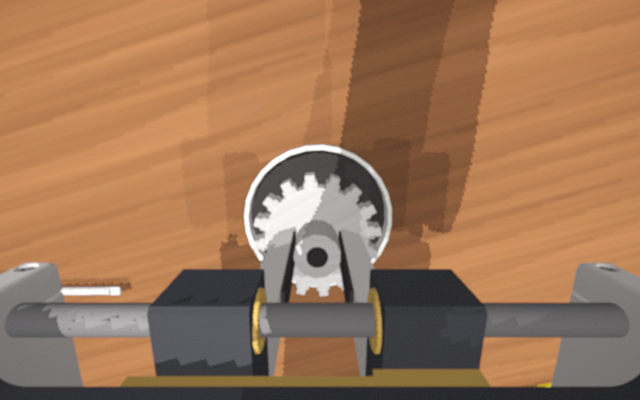

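The large gear, at about column 318, is centred over the large dish, also at about column 318. Lowering it.

>>> {"fn": "jog_arm", "kwargs": {
  "plan": "0 0 0.1 0 0 0 0; 0 0 0.22 0 0 0 0; 0 0 0.34 0 0 0 0; 0 0 0.4 0 0 0 0; 0 0 0.43 0 0 0 0"
}}

```text
clock: 19.65
tool_pos: [0.6118, -0.2907, 0.0489]
eef_rot: [-0.001, 0.138, 0.99, 0.0]
wrist_force: [0.2, 0.2, -4.9]
finger_gap: 0.271
grasp_force: 30.0
```

>>> {"fn": "jog_arm", "kwargs": {
  "plan": "0 0 0.01 0 0 0 0; 0 0 0.01 0 0 0 0; 0 0 0.02 0 0 0 0; 0 0 0.02 0 0 0 0; 0 0 0.02 0 0 0 0"
}}

```text
clock: 20.15
tool_pos: [0.6127, -0.2913, 0.0488]
eef_rot: [0.0, 0.138, 0.99, -0.0]
wrist_force: [0.6, -0.1, -5.7]
finger_gap: 0.269
grasp_force: 30.0
```

>>> {"fn": "jog_arm", "kwargs": {
  "plan": "0 0 0.01 0 0 0 0; 0 0 0.01 0 0 0 0; 0 0 0.02 0 0 0 0; 0 0 0.02 0 0 0 0; 0 0 0.02 0 0 0 0"
}}

```text
clock: 20.65
tool_pos: [0.6126, -0.2912, 0.0471]
eef_rot: [0.0, 0.138, 0.99, -0.0]
wrist_force: [-2.5, 0.5, 2.9]
finger_gap: 0.269
grasp_force: 30.0
```

>>> {"fn": "jog_arm", "kwargs": {
  "plan": "0 0 0 0 0 0 0.6; 0 0 0 0 0 0 0.6; 0 0 0 0 0 0 0.6; 0 0 0 0 0 0 0.6; 0 0 0 0 0 0 0.6"
}}

```text
clock: 21.15
tool_pos: [0.6127, -0.2912, 0.0464]
eef_rot: [0.0, 0.138, 0.99, -0.0]
wrist_force: [0.4, -1.2, -0.1]
finger_gap: 0.593
grasp_force: 0.0
```

>>> {"fn": "jog_arm", "kwargs": {
  "plan": "0 0 -0.1 0 0 0 0.6; 0 0 -0.3 0 0 0 0.6; 0 0 -0.6 0 0 0 0.6; 0 0 -0.8 0 0 0 0.6; 0 0 -1 0 0 0 0.6"
}}

```text
clock: 21.65
tool_pos: [0.613, -0.2913, 0.1485]
eef_rot: [0.001, 0.138, 0.99, -0.0]
wrist_force: [-0.1, -0.1, -0.3]
finger_gap: 0.6
grasp_force: 0.0
```

>>> {"fn": "jog_arm", "kwargs": {
  "plan": "0 -0.2 0 0 0 0 0.6; 0 -0.4 0 0 0 0 0.6; 0 -0.6 0 0 0 0 0.6; 0 -0.8 0 0 0 0 0.6; 0 -1 0 0 0 0 0.6"
}}

```text
clock: 22.15
tool_pos: [0.584, -0.3893, 0.1459]
eef_rot: [-0.001, 0.139, 0.99, 0.0]
wrist_force: [-0.5, -0.0, -1.0]
finger_gap: 0.601
grasp_force: 0.0
```

>>> {"fn": "jog_arm", "kwargs": {
  "plan": "0 -0.2 0 0 0 0 0.6; 0 -0.4 0 0 0 0 0.6; 0 -0.6 0 0 0 0 0.6; 0 -0.6 0 0 0 0 0.6; 0 -0.6 0 0 0 0 0.6"
}}

```text
clock: 22.65
tool_pos: [0.5686, -0.445, 0.1462]
eef_rot: [-0.0, 0.139, 0.99, 0.0]
wrist_force: [0.5, -0.3, -1.0]
finger_gap: 0.602
grasp_force: 0.0
```

```bash
python3 - <<'E'
from h import *
t=robot.get_image("top"); cv2.imwrite("pics/t7.png",cv2.resize(t[100:290,160:540],None,fx=2.1,fy=2.1,interpolation=cv2.INTER_CUBIC))
E
```

```text
(no output)
```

View pics/t7.png

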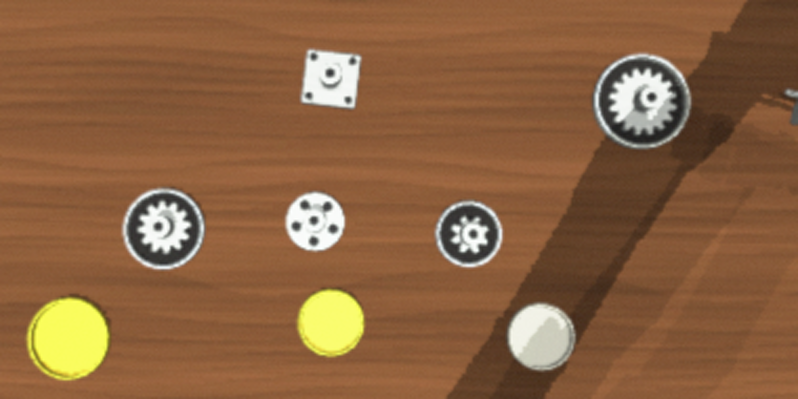

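All three gears lie centred and flat in their dishes, at crop pixels (642,101), (164,228) and (469,234). The pulley and flange are unmoved, and the arm is clear, so I hand it in.

```bash
python3 -c "
from station import robot
print(robot.job_done())"
```

```text
the job is handed in; nothing more can be done
None
```

The job is handed in: all three gears lie flat, hub up, in the dishes of their own size, and the pulley and flange were left where they lay; the hand-in call returned no verdict.

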